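Close the insulated flask and set its cap to vent

TASK

Hot tea has just gone into the green insulated flask. Put its black cap on the neck, screw it down clockwise until it is fully home against its stop, then back it off a quarter turn so the steam can escape, and finish while still gripping the cap there: do not let go of it. Leave the other things on the worktop where they are.

Things in the scene. Friction and masses are not known exactly. Their poses are not given: they have to be found in the camera images.
- flask: Green insulated flask, 86 mm wide, in a black rubber suction foot (108 mm wide, three tabs reach 66 mm from the axis) that holds it to the worktop: it neither slides nor turns. Origin: on its axis at the worktop, z up. Shoulder 110 mm up; above it an open steel neck, core 39 mm in diameter, lip tapered to 34 mm. Its x axis runs through the two white dots on the shoulder.
- flask_mouth (a point): Centre of the flask's mouth, on the axis, at the top of the neck, 135 mm above the worktop.
- flask_thread (a point): On the axis, 128 mm up: the height where the neck's thread begins. Coarse two-start right-hand thread, 46 mm over its crests, 16 mm of height per whole turn, about 2 mm of vertical play. The two starts lie half a turn apart, at 160 and 340 degrees counterclockwise (from above) from flask +x. A solid stop ends each thread.
- flask_dot (a point): One of the two white closed-marks on the shoulder, 37 mm from the axis along flask +x (the other along -x), 105 mm up. With the cap fully home its white bar points at both dots; a quarter turn back it lies crosswise to them.
- cap: Loose black ribbed screw cap, 58 mm in diameter, 40 mm high, 56 to 98 g, at first standing on the worktop open side down. Origin: centre of its underside, z up. A white bar across its top lies along cap x. Bore 51 mm, 23 mm deep; two lugs inside at +x and -x, 42 mm apart, 3 to 6 mm above the underside, run in the thread. A half turn makes no difference to it.
- cap_top (a point): Centre of the cap's top, 40 mm above its underside. Cap set on the neck: underside 119 to 127 mm up, lugs on the thread; turning it clockwise with a light push leads them in, then about 160 degrees more bring it home against the stops (underside 111.5 mm up, cap x along flask x). A quarter turn back: 4 mm higher, still held by the thread. It stays put when let go, so it can be regripped.
- lunch_tub: Clear plastic food tub with lid, 99 x 129 x 56 mm, a bystander. Origin: centre of its underside.
- mug: Cream mug, 101 mm high, a bystander. Origin: centre of its underside.
- spoon: Table spoon, 192 mm long, 13 mm high, lying near the front edge, a bystander. Origin: centre of its underside.
- bar: Snack bar in a green wrapper, 59 x 175 x 14 mm, a bystander. Origin: centre of its underside.
- tomato: Tomato, 74 mm across, 69 mm high, a bystander. Origin: centre of its underside.

How it is judged:
By the outcome, as a careful person would: the job done as asked, in the order asked, and still so for the second after the job is handed in, while the arm keeps its last pose, push and grip.
It also fails if it takes over 72 s, if anything falls off the work surface, if the arm or the gripper's body presses on something with over 40 N, if the wrist force passes 120 N, or if a joint passes its speed limit or range.

ROBOT

A 6-joint arm with a two-finger parallel gripper is mounted at the origin on a cart in front of the work surface, level with it; the furniture and walls round the work are solid. World frame = base frame: x ahead of the robot, y to its left, z up, the work surface at z = 0. Lengths are in m, angles in degrees, forces in N, time in s.
With the tool pointing down it reaches from about 0.25 to 0.725 m from the base axis. Payload 9.7 kg.
Tool frame: the origin (TCP) lies between the finger pads; the fingertips stand 25 mm ahead of it and the grasp point (between the pads) lies 6 mm ahead of it; z points along the fingers, y is the line along which they close (so a half turn about z gives the same grasp; the last joint's range is limited). The gripper opens to 85 mm and grips with 20 to 120 N. Pads are 22 mm wide; open, the fingers measure 114 mm over their backs; the gripper's body (76 mm by 85 mm) begins 54 mm behind the grasp point. The pads swing forward as they close: fully open they stand 13 mm farther back than shut.
Start: joints at [67.724, 4.979, 10.078, 95.1, 0, 90], TCP at [0.208, 0.509, 0.256] pointing down, gripper open.
Joint ranges: [-179.16, 179.16], [-48.56, 103.87], [-65.8, 70.77], [-126.05, 130.52], [-82.76, 87.17], [-180, 180]. Speed limits (degrees/s): [127.2, 127.2, 147.25, 180, 180, 180].

INTERFACE

Orientations are given as [roll, pitch, yaw] about the fixed x, y, z axes, in that order (R = Rz(yaw) Ry(pitch) Rx(roll)).
In Python, from rig import manip gives the robot as it stands.
- The arm moves only by the shell command python3 nudge.py FILE [FORCE], which reads ROWS from the file FILE. ROWS is a JSON list of rows, 1 to 5 of them, each an object with the fields d (a list: dx, dy, dz in m), rot (a list: a rotation vector rx, ry, rz in degrees), finger_gap (the opening from 0.0 (shut) to 1.0 (fully open)); a field left out counts as zero (the opening has to be given); each row is the pose to reach, as a shift and turn from the pose commanded when the command began, along the tool's axes at that moment; what a row does not reach only later rows make up. A row lasts 1/12 s, in which the tool goes at most 0.0417 m and 7.16 degrees, less where a joint would pass 70% of its speed; a pose out of reach is approached as far as the arm can. The fingers move at their own pace and stop on an object; FORCE is the grip in N (left out, the last holds). Time passes only in rows, so rows that do not move let the fingers close. It prints the time, the measured TCP pose, the force, the opening and the grip force at its end. Input that does not fit is refused with a message, and nothing moves.
- manip.get_obs(): the state, without advancing time (a new reading comes with each control period).
- manip.capture(name): name is "scene" or "top" or "wrist"; returns (picture, depth): 384x512x3 uint8, red, green, blue; 384x512 float32, m along the optical axis (not along the pixel's ray), 0 where there is no reading.
- manip.calibration(name): a dict with "fx", "fy", "cx", "cy" (pixels), "camera_from_world" (4x4, takes a point from world to camera coordinates); the wrist camera has in their place "hand_eye" (4x4, takes a point from camera to tool coordinates, whose origin is the TCP and whose axes are the flange's). Camera axes: x right, y up, looking along -z (the intrinsics and any distortion apply to the point x, -y, -z); pixel columns grow to the right and rows downward; lengths in m; the calibration is good to about 2 mm. The wrist camera is an equidistant fisheye: a pixel r from the principal point sees the ray r / f radians off the axis. A picture is of the moment at which its call begins: read the wrist's pose just before it. calibration takes no time and is no camera call.
- manip.sign_off(): hands the job in; it is judged then, once.
The state is a dict: "time_s": time; "joint_positions": joint angles; "joint_vel": joint speeds; "tau": joint torques, N m; "ee_pos": TCP position; "orientation": TCP orientation; "contact_force": force on the tool from outside, world axes, zero at the start; "ft_torque": the same for the moment, N m; "opening": opening from 0.0 (shut) to 1.0 (fully open); "grip_force": force on a finger pad.
Only numpy, scipy, OpenCV 4.12 (cv2) and the standard library are available. Lean on these libraries where they do the work, as an engineer would, in place of code of your own. Each camera call takes 0.05 s, during which the arm holds its last target. There are 200 camera calls.

## Working session

There is one attempt and no reset: what is moved stays moved. The work goes in short steps, Python scripts to look and compute and a shell command to move; the robot and the scene stay as the last step left them, time stands still between calls to the robot, and variables do not carry over. Pictures are saved under pics/ and viewed, at most 10 in all, crops included, and the job is handed in when it is done.

```bash
ls; mkdir -p pics
python3 - <<'E'
from rig import manip
import cv2,numpy as np
np.set_printoptions(suppress=True,precision=4)
ims=[]
for n in("scene","top"):
    p,d=manip.capture(n); np.save(f"pics/{n}_d.npy",d); cv2.imwrite(f"pics/{n}.png",p[:,:,::-1]); ims.append(p[:,:,::-1])
    print(n,manip.calibration(n))
o=manip.get_obs();print(o)
print(manip.calibration("wrist"))
E
```

```text
nudge.py
pics
rig.py
scene {'fx': 446.5874263887386, 'fy': 446.5874263887386, 'cx': 259.55553650929204, 'cy': 195.48796908218145, 'camera_from_world': array([[-0.8972, -0.4415, -0.0094,  0.4225],
       [ 0.3502, -0.7244,  0.5939, -0.2219],
       [-0.269 ,  0.5295,  0.8045, -1.2878],
       [ 0.    ,  0.    ,  0.    ,  1.    ]])}
top {'fx': 361.05080563342864, 'fy': 361.05080563342864, 'cx': 257.0583962958965, 'cy': 190.08733005642432, 'camera_from_world': array([[ 0.0178, -0.9996,  0.0238, -0.0023],
       [ 0.9902,  0.0209,  0.1384, -0.4975],
       [-0.1389,  0.0211,  0.9901, -0.9341],
       [ 0.    ,  0.    ,  0.    ,  1.    ]])}
{'time_s': 0.1, 'joint_positions': array([67.7254,  5.0081, 10.0385, 95.1018,  0.0006, 90.0001]), 'joint_vel': array([-0.0426, -0.0854,  0.0437, -0.1216, -0.0166,  0.0316]), 'tau': array([  0.0022, -52.1557,  46.5655,   0.0161,   0.0001,  -0.    ]), 'ee_pos': array([0.2084, 0.5088, 0.2556]), 'orientation': array([-179.9286,   -0.0006,  157.7253]), 'contact_force': array([0.0461, 0.4443, 0.1278]), 'ft_torque': array([0.0532, 0.0351, 0.023 ]), 'grip_force': 0.0, 'opening': 1.003294274876917}
{'fx': 297.3186396354542, 'fy': 297.3186396354542, 'cx': 254.06209959982857, 'cy': 195.9395113548506, 'hand_eye': array([[-0.0019,  0.9528,  0.3037,  0.0763],
       [ 1.    ,  0.002 ,  0.    ,  0.0012],
       [-0.0006,  0.3037, -0.9528, -0.1176],
       [ 0.    ,  0.    ,  0.    ,  1.    ]])}
```

View pics/top.png

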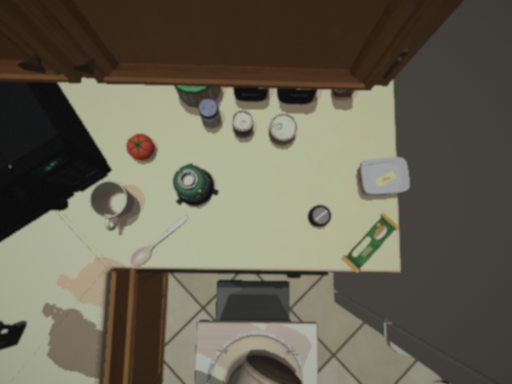

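View pics/scene.png

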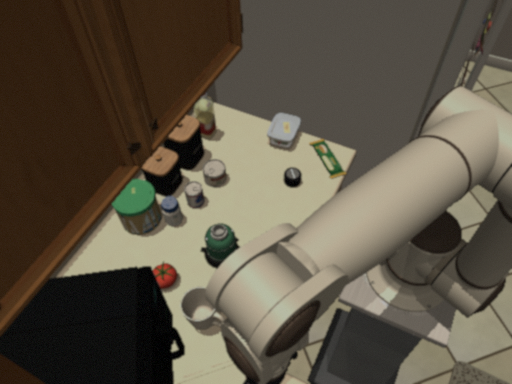

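The top view shows the flask at (190,182) and the cap at (320,215). In the scene view they are at (219,238) and (292,177). I'll enlarge both.

Run:
```python
import cv2,numpy as np
t=cv2.imread("pics/top.png");s=cv2.imread("pics/scene.png")
def c(im,x,y): return cv2.resize(im[y:y+50,x:x+66],(396,300),interpolation=cv2.INTER_CUBIC)
cv2.imwrite("pics/c1.png",np.vstack([np.hstack([c(t,160,158),c(t,287,190)]),np.hstack([c(s,187,218),c(s,259,152)])]))
```

```text
(no output)
```

View pics/c1.png

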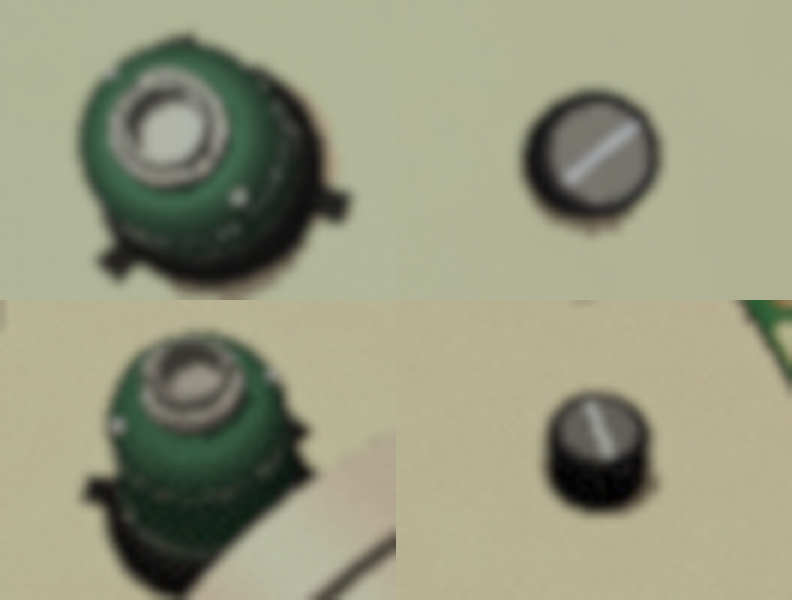

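Enlarged top view: mouth centre at (168,127), dots at (112,73) and (239,196), bar from (565,182) to (638,127). Enlarged scene view: mouth at (192,380), dots at (118,424) and (271,377), bar from (590,403) to (611,457). Next I'll triangulate these.

```bash
cat > h.py <<'E'
from rig import manip
import cv2,numpy as np
from scipy.spatial.transform import Rotation as R
np.set_printoptions(suppress=True,precision=4)
def ray(n,uv):
    c=manip.calibration(n);T=np.linalg.inv(c["camera_from_world"])
    d=T[:3,:3]@np.array([(uv[0]-c["cx"])/c["fx"],-(uv[1]-c["cy"])/c["fy"],-1])
    return T[:3,3],d/np.linalg.norm(d)
def wray(pose,uv):
    c=manip.calibration("wrist");pos,rpy=pose
    W=np.eye(4);W[:3,:3]=R.from_euler("xyz",rpy,degrees=True).as_matrix();W[:3,3]=pos
    T=W@c["hand_eye"];q=np.array([uv[0]-c["cx"],-(uv[1]-c["cy"])])/c["fx"];r=np.linalg.norm(q)
    return T[:3,3],T[:3,:3]@np.r_[q/r*np.sin(r),-np.cos(r)]
def tri(rs):
    A=sum(np.eye(3)-np.outer(d,d) for o,d in rs);b=sum((np.eye(3)-np.outer(d,d))@o for o,d in rs)
    p=np.linalg.solve(A,b);return p,[np.linalg.norm((np.eye(3)-np.outer(d,d))@(p-o)) for o,d in rs]
def onz(r,z): o,d=r;return o+d*(z-o[2])/d[2]
E
python3 - <<'E'
from h import *
f=lambda p,off:(np.array(p)+.5)/6-.5+off
T=[f(p,[160,158]) for p in[(168,127),(112,73),(239,196)]]+[f((x-396,y),[287,190]) for x,y in[(565,182),(638,127)]]
S=[f((x,y-300),[187,218]) for x,y in[(192,380),(118,424),(271,377)]]+[f((x-396,y-300),[259,152]) for x,y in[(611,457),(590,403)]]
for name,t,s in zip("mouth dotA dotB? bar bar".split(),T,S): print(name,*tri([ray("top",t),ray("scene",s)]))
# alt pairing
print(tri([ray("top",T[1]),ray("scene",S[2])]),tri([ray("top",T[2]),ray("scene",S[1])]))
print(tri([ray("top",T[3]),ray("scene",S[4])]),tri([ray("top",T[4]),ray("scene",S[3])]))
E
```

```text
mouth [0.5081 0.178  0.1274] [np.float64(0.0005357165439784708), np.float64(0.0005357165439784714)]
dotA [0.5333 0.2051 0.1105] [np.float64(0.0002744253986539973), np.float64(0.00027442539865408074)]
dotB? [0.483  0.1509 0.1085] [np.float64(0.000680661237623384), np.float64(0.000680661237623505)]
bar [ 0.4186 -0.1463  0.0451] [np.float64(0.0014115048912267014), np.float64(0.001411504891226604)]
bar [ 0.4444 -0.1792  0.0412] [np.float64(0.0006563488980044334), np.float64(0.0006563488980045704)]
(array([0.492 , 0.1856, 0.1699]), [np.float64(0.030203834755457928), np.float64(0.030203834755458073)]) (array([0.5208, 0.1714, 0.0605]), [np.float64(0.03290788690044638), np.float64(0.03290788690044654)])
(array([ 0.4211, -0.1335,  0.1022]), [np.float64(0.005036347368138494), np.float64(0.0050363473681385)]) (array([ 0.4431, -0.1954, -0.0223]), [np.float64(0.007877306004387477), np.float64(0.00787730600438748)])
```

Flask axis is near (0.508, 0.178), with its x axis at 47°. The cap is near (0.431, -0.163), with its bar at -52°. I'll fly over the flask and check with the wrist camera.

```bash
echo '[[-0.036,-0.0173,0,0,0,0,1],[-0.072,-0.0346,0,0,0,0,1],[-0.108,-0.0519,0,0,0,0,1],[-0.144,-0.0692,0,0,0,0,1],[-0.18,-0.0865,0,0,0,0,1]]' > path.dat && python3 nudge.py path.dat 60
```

```text
refused: ROWS must be a list of objects, one for each row. Nothing was moved.
```

Refused on format, not on reach. It needs a list of objects, one for each row.

```bash
echo '[{"d":[-0.036,-0.0173,0],"finger_gap":1},{"d":[-0.072,-0.0346,0],"finger_gap":1},{"d":[-0.108,-0.0519,0],"finger_gap":1},{"d":[-0.144,-0.0692,0],"finger_gap":1},{"d":[-0.18,-0.0865,0],"finger_gap":1}]' > path.dat && python3 nudge.py path.dat 60
echo '[{"d":[-0.036,-0.0173,0],"finger_gap":1},{"d":[-0.072,-0.0346,0],"finger_gap":1},{"d":[-0.108,-0.0519,0],"finger_gap":1},{"d":[-0.144,-0.0692,0],"finger_gap":1},{"d":[-0.18,-0.0865,0],"finger_gap":1}]' > path.dat && python3 nudge.py path.dat
echo '[{"d":[-0.036,-0.0173,0],"finger_gap":1},{"d":[-0.043,-0.02,0],"finger_gap":1},{"d":[-0.043,-0.02,0],"finger_gap":1},{"d":[-0.043,-0.02,0],"finger_gap":1}]' > path.dat && python3 nudge.py path.dat
python3 - <<'E'
from h import *
o=manip.get_obs();print(o["ee_pos"],o["orientation"],o["contact_force"],o["time_s"],o["joint_positions"])
p,d=manip.capture("wrist");cv2.imwrite("pics/w1.png",p[:,:,::-1])
np.savez("pics/w1.npz",p=o["ee_pos"],r=o["orientation"],d=d)
E
```

```text
time_s: 0.52
ee_pos: [0.343, 0.3591, 0.256]
orientation: [-180.0, -0.0, 157.8]
contact_force: [0.6, -0.0, 0.5]
opening: 1.001
grip_force: 0.0
time_s: 0.93
ee_pos: [0.4769, 0.2106, 0.2561]
orientation: [-180.0, -0.0, 157.7]
contact_force: [0.1, 1.1, 0.3]
opening: 0.997
grip_force: 0.0
time_s: 1.27
ee_pos: [0.5082, 0.1773, 0.2558]
orientation: [-180.0, -0.1, 157.6]
contact_force: [0.4, -0.6, -0.1]
opening: 1.002
grip_force: 0.0
[0.5082 0.1773 0.2558] [-179.9664   -0.0599  157.6456] [ 0.3617 -0.6208 -0.1272] 1.2667 [19.2319  3.4035  8.3529 95.0165  0.0146 41.5862]
```

View pics/w1.png

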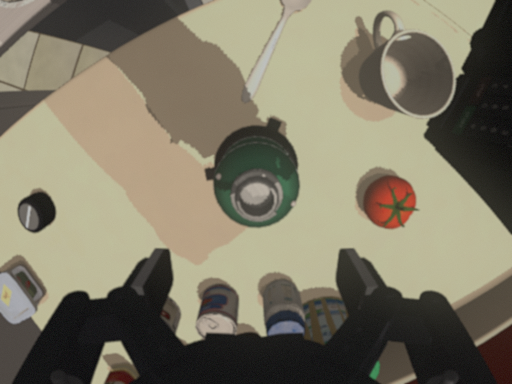

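The wrist view shows the mouth at about (257,194), a dot at about (220,196), and the cap at (36,212). I'll move over the cap.

```bash
echo '[{"d":[-0.0064,-0.0382,0.005],"finger_gap":1},{"d":[-0.0128,-0.0764,0.01],"finger_gap":1},{"d":[-0.0192,-0.1146,0.015],"finger_gap":1},{"d":[-0.0256,-0.1528,0.02],"finger_gap":1},{"d":[-0.032,-0.191,0.025],"finger_gap":1}]' > path.dat && python3 nudge.py path.dat
echo '[{"d":[-0.0064,-0.0382,0.005],"finger_gap":1},{"d":[-0.0128,-0.0764,0.01],"finger_gap":1},{"d":[-0.0192,-0.1146,0.015],"finger_gap":1},{"d":[-0.0257,-0.1527,0.02],"finger_gap":1},{"d":[-0.0257,-0.1527,0.02],"finger_gap":1}]' > path.dat && python3 nudge.py path.dat
echo '[{"finger_gap":1}]' > path.dat && python3 nudge.py path.dat
python3 - <<'E'
from h import *
o=manip.get_obs();print(o["ee_pos"],o["orientation"],o["contact_force"],o["time_s"],o["joint_positions"])
p,d=manip.capture("wrist");cv2.imwrite("pics/w2.png",p[:,:,::-1])
np.savez("pics/w2.npz",p=o["ee_pos"],r=o["orientation"],d=d)
def c(im,x,y): return cv2.resize(im[y:y+120,x:x+120],(600,600)[:2],interpolation=cv2.INTER_CUBIC)
a=cv2.imread("pics/w1.png");z=lambda im,x,y:cv2.resize(im[y:y+100,x:x+100],(400,400),interpolation=cv2.INTER_CUBIC)
cv2.imwrite("pics/c2.png",np.hstack([z(a,207,140),z(p[:,:,::-1],207,140)]))
E
```

```text
time_s: 1.73
ee_pos: [0.4643, -0.0112, 0.2313]
orientation: [180.0, 0.0, 157.9]
contact_force: [0.3, 0.0, 0.2]
opening: 0.998
grip_force: 0.0
time_s: 2.15
ee_pos: [0.4297, -0.1657, 0.2105]
orientation: [-179.9, -0.0, 157.6]
contact_force: [-0.0, 0.0, 0.2]
opening: 0.998
grip_force: 0.0
time_s: 2.23
ee_pos: [0.4307, -0.1626, 0.2112]
orientation: [180.0, -0.0, 157.6]
contact_force: [0.4, 0.2, 0.1]
opening: 0.997
grip_force: 0.0
[ 0.4307 -0.1626  0.2112] [179.9862  -0.018  157.6112] [0.3803 0.2176 0.1221] 2.2333 [-20.6894  -7.9411  -7.5787  90.38     0.0143   1.6994]
```

View pics/c2.png

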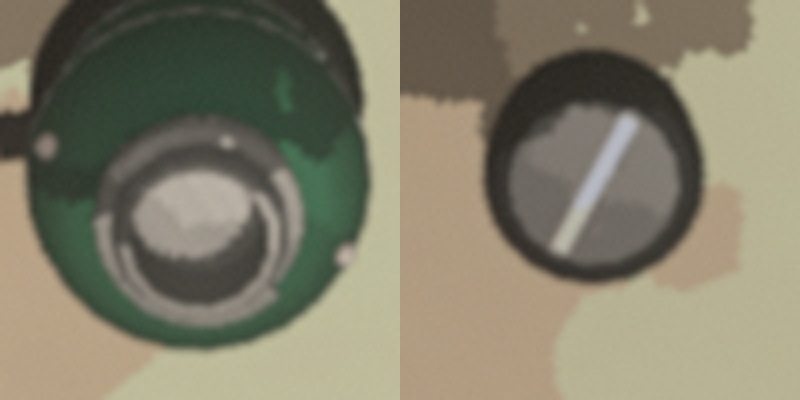

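Enlarged wrist crops: flask dots at (46,147) and (345,256), lip centre near (200,232). Cap bar runs from (632,118) to (560,250), midpoint (596,184).

Run:
```python
from h import *
f=lambda p,off,k=6:(np.array(p)+.5)/k-.5+off
L=lambda n:(lambda z:(z["p"],z["r"]))(np.load(f"pics/{n}.npz"))
T=[f(p,[160,158]) for p in[(168,127),(112,73),(239,196)]]+[f((x-396,y),[287,190]) for x,y in[(565,182),(638,127)]]
S=[f((x,y-300),[187,218]) for x,y in[(192,380),(118,424),(271,377)]]+[f((x-396,y-300),[259,152]) for x,y in[(611,457),(590,403)]]
W=[wray(L("w1"),f(p,[207,140],4)) for p in[(200,232),(345,256),(46,147)]]+[wray(L("w2"),f((x-400,y),[207,140],4)) for x,y in[(560,250),(632,118)]]
P=[]
for n,t,s,w in zip("mouth dotA dotB barA barB".split(),T,S,W):
    p,e=tri([ray("top",t),ray("scene",s),w]);P.append(p);print(n,p,np.array(e))
h=[.135,.105,.105,.04,.04]
Q=np.array([onz(w,z) for w,z in zip(W,h)]);print("wrist@z\n",Q); print("top@z\n",np.array([onz(ray("top",t),z) for t,z in zip(T,h)]))
for X in(np.array(P),Q):
    v=X[1]-X[2];b=X[4]-X[3]
    print("flask",(X[1]+X[2])/2,np.degrees(np.arctan2(v[1],v[0])),np.linalg.norm(v),"cap",(X[3]+X[4])/2,np.degrees(np.arctan2(b[1],b[0])),np.linalg.norm(b))
# cap body outline circle in wrist: depth check
c=np.load("pics/w2.npz")["d"];print(c[184,256],c[180:190,250:260].mean())
```

```text
mouth [0.5094 0.1785 0.1283] [0.001  0.0021 0.003 ]
dotA [0.5338 0.2056 0.1118] [0.0009 0.0013 0.002 ]
dotB [0.4841 0.1512 0.108 ] [0.0003 0.0017 0.0019]
barA [ 0.4296 -0.1602  0.0371] [0.0157 0.0108 0.0252]
barB [ 0.4317 -0.1579  0.071 ] [0.0178 0.0038 0.0188]
wrist@z
 [[ 0.5103  0.18    0.135 ]
 [ 0.5384  0.2064  0.105 ]
 [ 0.4864  0.1513  0.105 ]
 [ 0.4489 -0.177   0.04  ]
 [ 0.4238 -0.147   0.04  ]]
top@z
 [[ 0.5073  0.1769  0.135 ]
 [ 0.5346  0.2062  0.105 ]
 [ 0.4842  0.1516  0.105 ]
 [ 0.4202 -0.1467  0.04  ]
 [ 0.4451 -0.1793  0.04  ]]
flask [0.5089 0.1784 0.1099] 47.54196775906208 0.07386084159373767 cap [ 0.4306 -0.159   0.0541] 47.80199830933925 0.0340679144880452
flask [0.5124 0.1789 0.105 ] 46.733127628359135 0.07580026506856662 cap [ 0.4364 -0.162   0.04  ] 129.86169324765157 0.0390901261300207
0.29871646 0.29840323
```

```bash
echo '[{"rot":[0,0,-7],"finger_gap":1},{"rot":[0,0,-14],"finger_gap":1},{"rot":[0,0,-21],"finger_gap":1},{"rot":[0,0,-28],"finger_gap":1},{"rot":[0,0,-35],"finger_gap":1}]' > path.dat && python3 nudge.py path.dat |grep ori
echo '[{"rot":[0,0,-7],"finger_gap":1},{"rot":[0,0,-14],"finger_gap":1},{"rot":[0,0,-21],"finger_gap":1},{"rot":[0,0,-28],"finger_gap":1},{"rot":[0,0,-35],"finger_gap":1}]' > path.dat && python3 nudge.py path.dat |grep ori
echo '[{"rot":[0,0,-7],"finger_gap":1},{"rot":[0,0,-14],"finger_gap":1},{"rot":[0,0,-20],"finger_gap":1},{"rot":[0,0,-20],"finger_gap":1},{"rot":[0,0,-20],"finger_gap":1}]' > path.dat && python3 nudge.py path.dat |grep ori
python3 - <<'E'
from h import *
o=manip.get_obs();print(o["ee_pos"],o["orientation"],o["contact_force"],o["time_s"],o["joint_positions"])
p,d=manip.capture("wrist");cv2.imwrite("pics/w3.png",p[:,:,::-1])
np.savez("pics/w3.npz",p=o["ee_pos"],r=o["orientation"],d=d)
im=p[:,:,::-1]
cv2.imwrite("pics/c3.png",np.hstack([im[:,:],]) if 0 else np.vstack([cv2.resize(im[130:255,195:345],(600,500),interpolation=cv2.INTER_CUBIC)]))
E
```

```text
orientation: [180.0, 0.0, -166.7]
orientation: [-180.0, 0.0, -131.7]
orientation: [-180.0, 0.0, -112.3]
[ 0.4318 -0.1607  0.2115] [-179.9803    0.0106 -112.306 ] [-0.4992  0.7817 -0.4503] 3.5333 [-20.4174  -7.923   -7.5206  90.3823   0.0099 -88.1114]
```

View pics/c3.png

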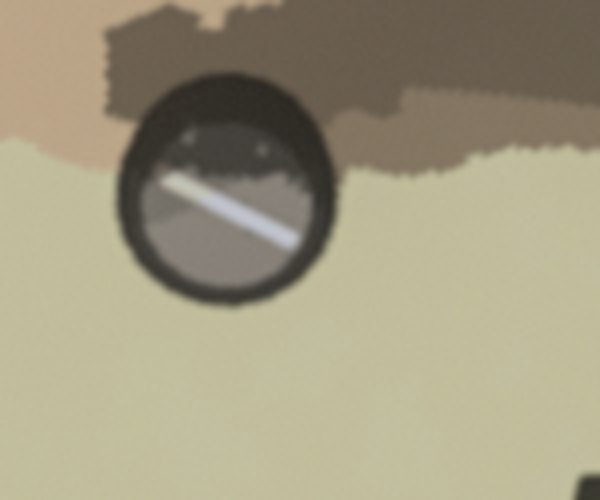

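Bar ends at (165,177) and (298,245), disc centre near (228,206). Now I'll solve for the cap centre and the hand-eye bias.

Run:
```python
from h import *
f=lambda p,off,k=4:(np.array(p)+.5)/k-.5+off
L=lambda n:(lambda z:(z["p"],z["r"]))(np.load(f"pics/{n}.npz"))
def cap(a,b): # pixel in each view at z=.04 -> cap, bias (tool frame)
    A=[];y=[]
    for n,q in(("w2",a),("w3",b)):
        l=L(n);w=onz(wray(l,q),.04)[:2];Rm=R.from_euler("xyz",l[1],degrees=True).as_matrix()[:2,:2]
        A.append(np.hstack([np.eye(2),-Rm]));y.append(w);print(w,end=" ")
    s=np.linalg.solve(np.vstack(A),np.hstack(y));print("cap",s[:2],"bias tool",s[2:]);return s
s=cap(f((196,184),[207,140]),f((231.5,211),[195,130]))
s2=cap(f((194.5,187),[207,140]),f((228,205),[195,130]))
b=(s+s2)[2:]/2
l=L("w1");Rm=R.from_euler("xyz",l[1],degrees=True).as_matrix()[:2,:2]
print("flask corrected",np.array([.5124,.1789])+Rm@b, "mouth",np.array([.5103,.18])+Rm@b)
p=[onz(wray(L("w3"),f(q,[195,130])),.04) for q in((165,177),(298,245))];v=p[1]-p[0];print("bar ang",np.degrees(np.arctan2(v[1],v[0])))
```

```text
[ 0.4352 -0.1643] [ 0.4353 -0.1605] cap [ 0.4333 -0.1623] bias tool [0.0025 0.0012]
[ 0.4357 -0.165 ] [ 0.4356 -0.1623] cap [ 0.4343 -0.1637] bias tool [0.0018 0.0006]
flask corrected [0.5108 0.1805] mouth [0.5087 0.1816]
bar ang 129.63734793116166
```

```bash
echo '[{"d":[-0.0005,-0.0029,0.035],"finger_gap":1},{"d":[-0.0005,-0.0029,0.07],"finger_gap":1},{"d":[-0.0005,-0.0029,0.105],"finger_gap":1},{"d":[-0.0005,-0.0029,0.14],"finger_gap":1},{"d":[-0.0005,-0.0029,0.16],"finger_gap":1}]' > path.dat && python3 nudge.py path.dat
echo '[{"d":[0,0,0.01],"finger_gap":1},{"d":[0,0,0.017],"finger_gap":1},{"d":[0,0,0.017],"finger_gap":1},{"d":[0,0,0.017],"finger_gap":0.6},{"d":[0,0,0.017],"finger_gap":0.6}]' > path.dat && python3 nudge.py path.dat 70
echo '[{"finger_gap":0.4},{"finger_gap":0.4},{"finger_gap":0.4},{"finger_gap":0.4},{"finger_gap":0.4}]' > path.dat && python3 nudge.py path.dat 70
echo '[{"finger_gap":0.4},{"finger_gap":0.4},{"finger_gap":0.4},{"finger_gap":0.4},{"finger_gap":0.4}]' > path.dat && python3 nudge.py path.dat 70
```

```text
time_s: 4.0
ee_pos: [0.4328, -0.1618, 0.0477]
orientation: [179.8, -0.0, -112.4]
contact_force: [-0.7, 0.4, -0.2]
opening: 0.998
grip_force: 0.0
time_s: 4.42
ee_pos: [0.4352, -0.1632, 0.0359]
orientation: [-179.9, 0.0, -112.3]
contact_force: [0.9, 0.2, 0.5]
opening: 0.749
grip_force: 0.0
time_s: 4.83
ee_pos: [0.4354, -0.1634, 0.0364]
orientation: [-179.8, 0.0, -112.3]
contact_force: [-0.8, 0.6, 7.0]
opening: 0.663
grip_force: 74.4
time_s: 5.25
ee_pos: [0.4354, -0.1634, 0.0364]
orientation: [-179.8, 0.0, -112.3]
contact_force: [-0.2, -0.2, 6.0]
opening: 0.658
grip_force: 74.4
```

```bash
echo '[{"d":[0,0,-0.03],"finger_gap":0.4},{"d":[0,0,-0.065],"finger_gap":0.4},{"d":[0,0,-0.1],"finger_gap":0.4},{"d":[0,0,-0.14],"finger_gap":0.4},{"d":[0,0,-0.175],"finger_gap":0.4}]' > path.dat && python3 nudge.py path.dat
echo '[{"finger_gap":0.4},{"finger_gap":0.4}]' > path.dat && python3 nudge.py path.dat
python3 - <<'E'
from h import *
o=manip.get_obs();print(o)
p,d=manip.capture("wrist")
np.savez("pics/w4.npz",p=o["ee_pos"],r=o["orientation"],d=d)
im=p[:,:,::-1];cv2.imwrite("pics/w4.png",im)
cv2.imwrite("pics/c4.png",cv2.resize(im[184:384,116:396],(784,560),interpolation=cv2.INTER_CUBIC))
E
```

```text
time_s: 5.67
ee_pos: [0.4342, -0.163, 0.2127]
orientation: [-179.9, 0.0, -112.3]
contact_force: [0.1, -0.7, -0.7]
opening: 0.66
grip_force: 74.7
time_s: 5.83
ee_pos: [0.4353, -0.1634, 0.2124]
orientation: [-179.7, 0.0, -112.3]
contact_force: [0.0, 0.5, -1.0]
opening: 0.656
grip_force: 74.8
{'time_s': 5.8333, 'joint_positions': array([-20.5757,  -7.6202,  -7.1571,  90.1528,   0.0009, -88.2812]), 'joint_vel': array([-0.0356,  1.2459, -4.2629, -1.4257,  0.017 , -0.0332]), 'tau': array([  0.0047, -41.3052,  50.5622,   0.4783,   0.0002,  -0.0011]), 'ee_pos': array([ 0.4353, -0.1634,  0.2124]), 'orientation': array([-179.6898,    0.0102, -112.2945]), 'contact_force': array([ 0.0039,  0.5092, -0.9597]), 'ft_torque': array([ 0.0227,  0.0025, -0.012 ]), 'grip_force': 74.78811194188893, 'opening': 0.6564083157582699}
```

View pics/c4.png

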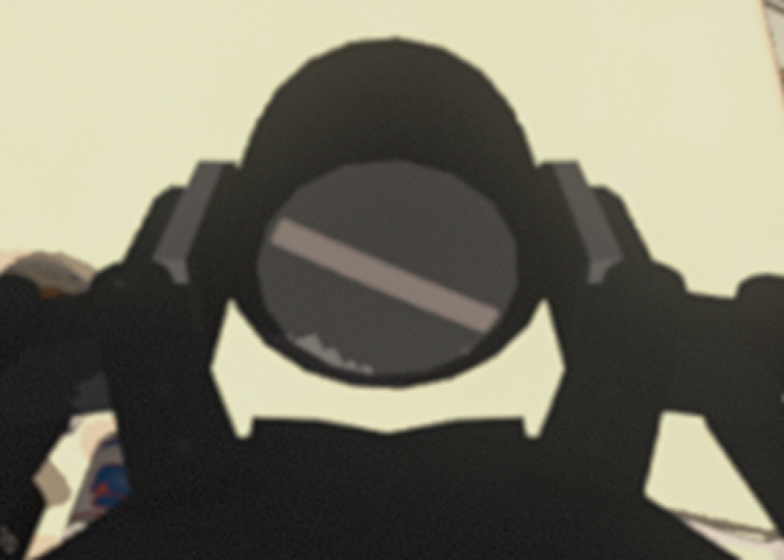

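The cap is held with the bar visible from (280,230) to (490,320), midpoint (387,275). Next I'll compute its offset in the tool frame and the move to the flask.

Run:
```python
from h import *
o=manip.get_obs();print(o["ee_pos"],o["orientation"],o["joint_vel"])
f=lambda p:(np.array(p)+.5)/2.8-.5+[116,184]
z=np.load("pics/w4.npz");l=(np.zeros(3),np.array([0,0,0.]))
print("depth",z["d"][282,254])
for tz in(-.003,-.006):
    P=[]
    for q in((280,230),(490,320),(385,273),(388,262)):
        w=onz(wray(l,f(q)),tz)+[.0021,.0009,0];P.append(w)
    v=P[1]-P[0];print(tz,"bar mid",(P[0]+P[1])/2,"len",np.linalg.norm(v),"ang tool",np.degrees(np.arctan2(v[1],v[0])),P[3])
```

```text
[ 0.4347 -0.1631  0.2104] [-179.8701    0.0043 -112.288 ] [ 0.0732  0.9842 -2.5186 -0.619   0.0253  0.0018]
depth 0.13001084
-0.003 bar mid [-0.     -0.0006 -0.003 ] len 0.039311952651837234 ang tool 117.89670557038738 [ 0.0032 -0.0006 -0.003 ]
-0.006 bar mid [ 0.002  -0.0006 -0.006 ] len 0.03828298222537168 ang tool 117.89670557038741 [ 0.0051 -0.0006 -0.006 ]
```

```bash
echo '[{"d":[-0.03,0.005,0],"finger_gap":0.4},{"d":[-0.0685,0.0117,0],"finger_gap":0.4},{"d":[-0.107,0.018,0],"finger_gap":0.4},{"d":[-0.145,0.025,0],"finger_gap":0.4},{"d":[-0.183,0.031,0],"finger_gap":0.4}]' > path.dat && python3 nudge.py path.dat |grep -v gr
echo '[{"d":[-0.038,0.0065,0],"finger_gap":0.4},{"d":[-0.076,0.013,0],"finger_gap":0.4},{"d":[-0.114,0.0195,0],"finger_gap":0.4},{"d":[-0.145,0.025,0],"finger_gap":0.4},{"d":[-0.1625,0.0279,0],"finger_gap":0.4}]' > path.dat && python3 nudge.py path.dat|grep -v gr
echo '[{"rot":[0,0,-7],"finger_gap":0.4},{"rot":[0,0,-14],"finger_gap":0.4},{"rot":[0,0,-21],"finger_gap":0.4},{"rot":[0,0,-28],"finger_gap":0.4},{"rot":[0,0,-35],"finger_gap":0.4}]' > path.dat && python3 nudge.py path.dat |grep ori
echo '[{"rot":[0,0,-7],"finger_gap":0.4},{"rot":[0,0,-14],"finger_gap":0.4},{"rot":[0,0,-21],"finger_gap":0.4},{"rot":[0,0,-28],"finger_gap":0.4},{"rot":[0,0,-35],"finger_gap":0.4}]' > path.dat && python3 nudge.py path.dat |grep ori
echo '[{"rot":[0,0,-7],"finger_gap":0.4},{"rot":[0,0,-14],"finger_gap":0.4},{"rot":[0,0,-21],"finger_gap":0.4},{"rot":[0,0,-27.5],"finger_gap":0.4},{"rot":[0,0,-27.5],"finger_gap":0.4}]' > path.dat && python3 nudge.py path.dat
python3 - <<'E'
from h import *
o=manip.get_obs();print(o["ee_pos"],o["orientation"],o["contact_force"],o["time_s"],o["joint_positions"])
T=manip.capture("top")[0][:,:,::-1];S=manip.capture("scene")[0][:,:,::-1];W=manip.capture("wrist")[0][:,:,::-1]
cv2.imwrite("pics/c5.png",np.hstack([cv2.resize(a,(400,300),interpolation=cv2.INTER_CUBIC) for a in(T[140:215,150:250],S[185:260,170:270])]))
E
```

```text
time_s: 6.3
ee_pos: [0.4743, 0.0198, 0.208]
orientation: [179.9, -0.0, -112.3]
contact_force: [0.5, -0.1, 0.0]
opening: 0.66
time_s: 6.72
ee_pos: [0.5103, 0.1821, 0.2074]
orientation: [179.9, -0.1, -112.2]
contact_force: [1.0, -0.4, -0.3]
opening: 0.661
orientation: [179.9, -0.0, -76.9]
orientation: [179.9, 0.1, -41.9]
time_s: 7.97
ee_pos: [0.5102, 0.1789, 0.2079]
orientation: [179.9, 0.1, -14.5]
contact_force: [0.4, 0.5, -1.0]
opening: 0.66
grip_force: 74.7
[0.5102 0.1789 0.2079] [179.9289   0.1051 -14.4913] [ 0.4199  0.5172 -0.9649] 7.9667 [  19.3214    3.0708    2.6935   89.7497   -0.0006 -146.1874]
```

View pics/c5.png

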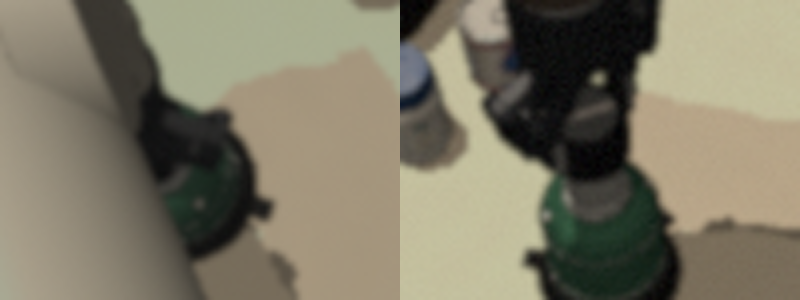

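The scene crop shows the cap (592) over the neck (598), which matches the expected perspective shift. I'll descend.

```bash
echo '[{"d":[0,0,0.015],"finger_gap":0.4},{"d":[0,0,0.03],"finger_gap":0.4},{"d":[0,0,0.036],"finger_gap":0.4},{"d":[0,0,0.04],"finger_gap":0.4},{"d":[0,0,0.04],"finger_gap":0.4}]' > path.dat && python3 nudge.py path.dat
echo '[{"d":[0,0,0.002],"finger_gap":0.4},{"d":[0,0,0.004],"finger_gap":0.4},{"d":[0,0,0.006],"finger_gap":0.4},{"d":[0,0,0.006],"finger_gap":0.4}]' > path.dat && python3 nudge.py path.dat
python3 - <<'E'
from h import *
o=manip.get_obs();print(o["ee_pos"],o["contact_force"],o["ft_torque"])
E
```

```text
time_s: 8.53
ee_pos: [0.5103, 0.179, 0.1685]
orientation: [180.0, 0.1, -14.8]
contact_force: [-0.3, 0.1, -1.6]
opening: 0.661
grip_force: 74.7
time_s: 8.87
ee_pos: [0.5107, 0.1791, 0.1632]
orientation: [-180.0, -0.0, -14.8]
contact_force: [-0.2, -0.6, -0.8]
opening: 0.661
grip_force: 74.7
[0.5107 0.1791 0.1632] [-0.1513 -0.5846 -0.8264] [ 0.0158 -0.0099 -0.0223]
```

```bash
for i in 1 ; do echo '[{"d":[0,0,0.001],"finger_gap":0.4},{"d":[0,0,0.002],"finger_gap":0.4},{"d":[0,0,0.002],"finger_gap":0.4}]' > path.dat && python3 nudge.py path.dat|grep -E 'ee|con'; done
echo '[{"d":[0,0,0.001],"finger_gap":0.4},{"d":[0,0,0.002],"finger_gap":0.4},{"d":[0,0,0.002],"finger_gap":0.4}]' > path.dat && python3 nudge.py path.dat|grep -E 'ee|con'
```

```text
ee_pos: [0.5107, 0.1791, 0.1612]
contact_force: [0.2, -0.7, -0.5]
ee_pos: [0.5107, 0.1791, 0.1591]
contact_force: [0.6, -0.3, -1.0]
```

```bash
echo '[{"d":[0,0,0.001],"finger_gap":0.4},{"d":[0,0,0.002],"finger_gap":0.4},{"d":[0,0,0.002],"finger_gap":0.4}]' > path.dat && python3 nudge.py path.dat|grep -E 'ee|con'
echo '[{"d":[0,0,0.001],"finger_gap":0.4},{"d":[0,0,0.0015],"finger_gap":0.4},{"d":[0,0,0.0015],"finger_gap":0.4}]' > path.dat && python3 nudge.py path.dat|grep -E 'ee|con'
```

```text
ee_pos: [0.5106, 0.1791, 0.157]
contact_force: [-0.7, -0.5, 0.2]
ee_pos: [0.5106, 0.1791, 0.1556]
contact_force: [0.3, 0.4, -1.8]
```

```bash
echo '[{"d":[0,0,0.0005],"finger_gap":0.4},{"d":[0,0,0.001],"finger_gap":0.4},{"d":[0,0,0.001],"finger_gap":0.4}]' > path.dat && python3 nudge.py path.dat|grep -E 'ee|con'
echo '[{"d":[0,0,0.0005],"finger_gap":0.4},{"d":[0,0,0.001],"finger_gap":0.4},{"d":[0,0,0.001],"finger_gap":0.4}]' > path.dat && python3 nudge.py path.dat|grep -E 'ee|con'
```

```text
ee_pos: [0.5107, 0.1791, 0.155]
contact_force: [-1.3, -0.5, 0.5]
ee_pos: [0.5108, 0.1791, 0.1549]
contact_force: [-2.4, -0.5, 8.1]
```

```bash
echo '[{"rot":[0,0,5],"finger_gap":0.4},{"d":[0,0,0.0002],"rot":[0,0,10],"finger_gap":0.4},{"d":[0,0,0.0004],"rot":[0,0,15],"finger_gap":0.4},{"d":[0,0,0.0006],"rot":[0,0,20],"finger_gap":0.4},{"d":[0,0,0.0008],"rot":[0,0,25],"finger_gap":0.4}]' > path.dat && python3 nudge.py path.dat 80|grep -E 'ee|con|ori'
echo '[{"d":[0,0,0.0002],"rot":[0,0,5],"finger_gap":0.4},{"d":[0,0,0.0004],"rot":[0,0,10],"finger_gap":0.4},{"d":[0,0,0.0006],"rot":[0,0,15],"finger_gap":0.4},{"d":[0,0,0.0008],"rot":[0,0,20],"finger_gap":0.4},{"d":[0,0,0.001],"rot":[0,0,25],"finger_gap":0.4}]' > path.dat && python3 nudge.py path.dat|grep -E 'ee|con|ori'
python3 -c "
from h import *
o=manip.get_obs();print(o['ft_torque'])"
```

```text
ee_pos: [0.5113, 0.179, 0.1539]
orientation: [-179.9, -0.1, -40.0]
contact_force: [0.7, -0.7, 5.2]
ee_pos: [0.5111, 0.1793, 0.1528]
orientation: [-179.9, 0.0, -65.0]
contact_force: [0.3, 1.0, 4.1]
[ 0.1282 -0.0705  0.0605]
```

```bash
echo '[{"d":[0,0,0.0002],"rot":[0,0,6],"finger_gap":0.4},{"d":[0,0,0.0005],"rot":[0,0,12],"finger_gap":0.4},{"d":[0,0,0.0008],"rot":[0,0,18],"finger_gap":0.4},{"d":[0,0,0.0011],"rot":[0,0,24],"finger_gap":0.4},{"d":[0,0,0.0014],"rot":[0,0,30],"finger_gap":0.4}]' > path.dat && python3 nudge.py path.dat|grep -E 'ee|con|ori'
echo '[{"d":[0,0,0.0002],"rot":[0,0,6],"finger_gap":0.4},{"d":[0,0,0.0005],"rot":[0,0,12],"finger_gap":0.4},{"d":[0,0,0.0008],"rot":[0,0,18],"finger_gap":0.4},{"d":[0,0,0.0011],"rot":[0,0,24],"finger_gap":0.4},{"d":[0,0,0.0014],"rot":[0,0,30],"finger_gap":0.4}]' > path.dat && python3 nudge.py path.dat|grep -E 'ee|con|ori'
echo '[{"d":[0,0,0.0002],"rot":[0,0,6],"finger_gap":0.4},{"d":[0,0,0.0005],"rot":[0,0,12],"finger_gap":0.4},{"d":[0,0,0.0008],"rot":[0,0,18],"finger_gap":0.4},{"d":[0,0,0.0011],"rot":[0,0,24],"finger_gap":0.4},{"d":[0,0,0.0014],"rot":[0,0,30],"finger_gap":0.4}]' > path.dat && python3 nudge.py path.dat|grep -E 'ee|con|ori'
echo '[{"d":[0,0,0.0002],"rot":[0,0,6],"finger_gap":0.4},{"d":[0,0,0.0005],"rot":[0,0,12],"finger_gap":0.4},{"d":[0,0,0.0008],"rot":[0,0,18],"finger_gap":0.4},{"d":[0,0,0.0011],"rot":[0,0,24],"finger_gap":0.4},{"d":[0,0,0.0013],"rot":[0,0,28],"finger_gap":0.4}]' > path.dat && python3 nudge.py path.dat|grep -E 'ee|con|ori'
python3 -c "
from h import *
o=manip.get_obs();print(o['ft_torque'],o['joint_positions'])"
```

```text
ee_pos: [0.5114, 0.1795, 0.1515]
orientation: [-179.9, 0.1, -95.1]
contact_force: [1.1, 1.0, 4.8]
ee_pos: [0.5116, 0.1795, 0.1502]
orientation: [-179.9, 0.1, -125.1]
contact_force: [1.3, 1.8, 4.7]
ee_pos: [0.5117, 0.1793, 0.1489]
orientation: [-180.0, 0.2, -155.1]
contact_force: [3.0, -0.8, 6.2]
ee_pos: [0.5117, 0.1791, 0.148]
orientation: [180.0, 0.2, 176.9]
contact_force: [0.9, -0.8, 9.3]
[-0.4188 -0.2456  0.081 ] [19.3098  2.9329 -4.0553 82.8225 -0.0417 22.4183]
```

```bash
cat > s.py <<'E'
from h import *
o=manip.get_obs();print(o["time_s"],o["ee_pos"],o["orientation"][2],o["contact_force"],o["ft_torque"],o["joint_positions"][5],o["tau"][5])
E
echo '[{"d":[0,0,0.0001],"rot":[0,0,3],"finger_gap":0.4},{"d":[0,0,0.0002],"rot":[0,0,6],"finger_gap":0.4},{"d":[0,0,0.0002],"rot":[0,0,6],"finger_gap":0.4}]' > path.dat && python3 nudge.py path.dat 100 >/dev/null; python3 s.py
echo '[{"d":[0,0,0.0001],"rot":[0,0,3],"finger_gap":0.4},{"d":[0,0,0.0001],"rot":[0,0,3],"finger_gap":0.4}]' > path.dat && python3 nudge.py path.dat>/dev/null; python3 s.py
echo '[{"d":[0,0,0.0001],"rot":[0,0,3],"finger_gap":0.4},{"d":[0,0,0.0001],"rot":[0,0,3],"finger_gap":0.4}]' > path.dat && python3 nudge.py path.dat>/dev/null; python3 s.py
```

```text
13.1167 [0.5118 0.1791 0.1481] 171.02324117749222 [ 0.8773 -0.2325 10.7965] [-0.3309 -0.0812 -0.006 ] 28.285550395491427 0.884966254234314
13.2833 [0.5118 0.1791 0.1481] 168.0385752978823 [ 0.2133 -1.5207 10.0162] [-0.386  -0.0819 -0.0363] 31.268756005769394 0.7141720689833164
13.45 [0.5119 0.1791 0.1481] 165.04172449671998 [ 0.9116 -1.6821 10.9019] [-0.4783 -0.0602 -0.1025] 34.26478279788948 0.7117617130279541
```

Run:
```python
from h import *
W=manip.capture("wrist")[0][:,:,::-1];cv2.imwrite("pics/w6.png",W)
cv2.imwrite("pics/c6.png",cv2.resize(W[184:384,116:396],(784,560),interpolation=cv2.INTER_CUBIC))
```

```text
(no output)
```

View pics/c6.png

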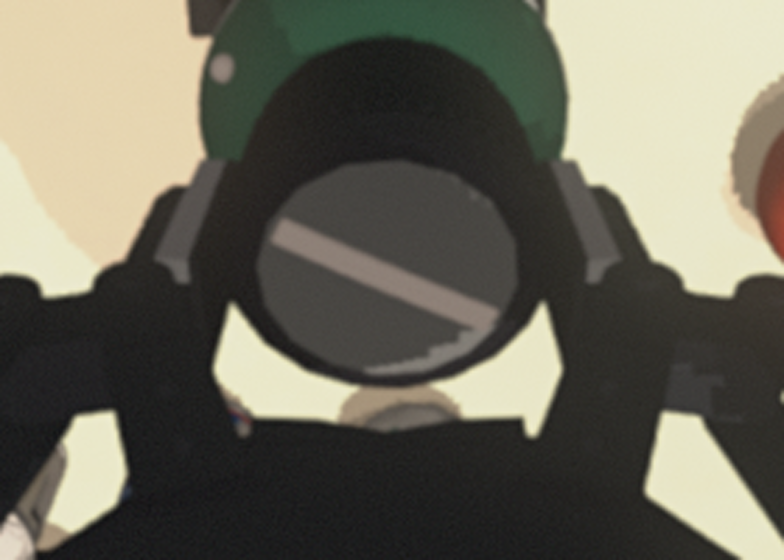

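The bar is still at (280,230)–(490,320), so it hasn't slipped, and one dot is visible at (222,68). I'll check its angle and keep turning in small steps until the stop torque appears.

```bash
python3 - <<'E'
from h import *
o=manip.get_obs();w=onz(wray((o["ee_pos"],o["orientation"]),(np.array([222,68])+.5)/2.8-.5+[116,184]),.105)
Rm=R.from_euler("xyz",o["orientation"],degrees=True).as_matrix()[:2,:2]
v=w[:2]+Rm@[.0021,.0009]-[.5118-.0005,.1791];print(w,np.degrees(np.arctan2(v[1],v[0])),np.linalg.norm(v),"cap",o["orientation"][2]-117.9)
E
echo '[{"rot":[0,0,2],"finger_gap":0.4},{"rot":[0,0,2],"finger_gap":0.4}]' > path.dat && python3 nudge.py path.dat>/dev/null; python3 s.py
echo '[{"rot":[0,0,2],"finger_gap":0.4},{"rot":[0,0,2],"finger_gap":0.4}]' > path.dat && python3 nudge.py path.dat>/dev/null; python3 s.py
```

```text
[0.4863 0.1513 0.105 ] -135.44141650980754 0.03757820371570392 cap 47.258350753411776
13.6667 [0.5119 0.179  0.1481] 163.09296058149795 [ 1.557  -2.3999 11.8929] [-0.5593 -0.1481 -0.0303] 36.20796439112354 0.5107215419411659
13.8333 [0.5121 0.1787 0.1481] 161.08782043268212 [ 2.6842 -3.2193 10.7687] [-0.917  -0.3783  0.1188] 38.20057569825579 0.5939455702900887
```

```bash
for i in 1; do echo '[{"rot":[0,0,2],"finger_gap":0.4},{"rot":[0,0,2],"finger_gap":0.4}]' > path.dat && python3 nudge.py path.dat>/dev/null; python3 s.py; done
echo '[{"rot":[0,0,2],"finger_gap":0.4},{"rot":[0,0,2],"finger_gap":0.4}]' > path.dat && python3 nudge.py path.dat>/dev/null; python3 s.py
```

```text
14.0 [0.5124 0.1783 0.1482] 159.07400451070228 [ 4.6081 -5.5662 12.1373] [-1.3658 -0.7548  0.1812] 40.19445661788393 0.6438838876783848
14.1667 [0.5126 0.178  0.1482] 157.07088177531617 [ 5.2834 -8.33   10.1138] [-1.8581 -0.9607  0.3389] 42.17990204397575 0.837039090692997
```

```bash
echo '[{"rot":[0,0,2],"finger_gap":0.4},{"rot":[0,0,2],"finger_gap":0.4}]' > path.dat && python3 nudge.py path.dat>/dev/null; python3 s.py
python3 - <<'E'
from h import *
W=manip.capture("wrist")[0][:,:,::-1];cv2.imwrite("pics/w7.png",W)
a=cv2.imread("pics/w6.png")
z=lambda W:cv2.resize(W[190:330,186:326],(400,400),interpolation=cv2.INTER_CUBIC)
cv2.imwrite("pics/c7.png",np.hstack([z(a),z(W)]))
E
```

```text
14.3333 [0.5125 0.1776 0.1482] 155.0874977688822 [  4.3729 -11.1261  11.7118] [-2.3221 -0.9334  0.6577] 44.147898403875566 1.1136344075202942
```

View pics/c7.png

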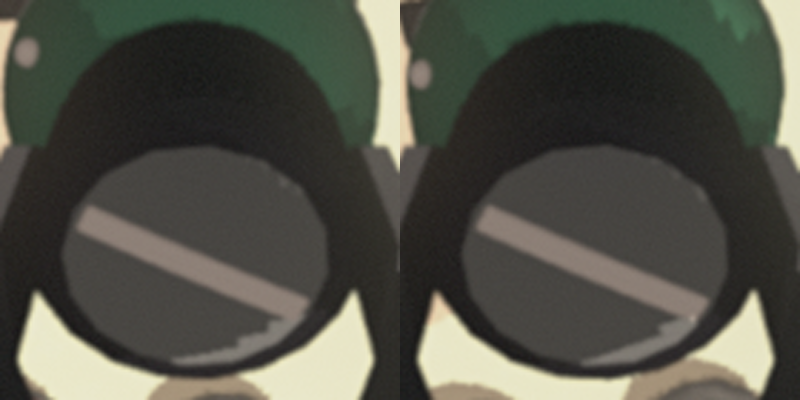

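The bar hasn't moved relative to the fingers. The stop has engaged on one lug, giving a side force of (4,-11) N. I'll ease the twist, follow the side force to centre the cap, and twist again.

```bash
echo '[{"rot":[0,0,-3],"finger_gap":0.4},{"d":[-0.0009,-0.0005,0],"rot":[0,0,-6],"finger_gap":0.4},{"d":[-0.0018,-0.001,0],"rot":[0,0,-6],"finger_gap":0.4}]' > path.dat && python3 nudge.py path.dat>/dev/null; python3 s.py
echo '[{"rot":[0,0,2],"finger_gap":0.4},{"rot":[0,0,2],"finger_gap":0.4}]' > path.dat && python3 nudge.py path.dat>/dev/null; python3 s.py
echo '[{"rot":[0,0,2],"finger_gap":0.4},{"rot":[0,0,2],"finger_gap":0.4}]' > path.dat && python3 nudge.py path.dat>/dev/null; python3 s.py
```

```text
14.6333 [0.5126 0.1781 0.1481] 161.42063773036537 [-2.5461  5.7147 12.3837] [ 0.9583  0.7664 -0.087 ] 37.70032287793309 -0.8430575206875801
14.8 [0.5128 0.1778 0.1481] 159.1307442821587 [ 0.0148  0.3701 11.657 ] [0.0098 0.2365 0.0635] 39.9891512109696 0.5483277328312397
14.9667 [0.5128 0.1776 0.1481] 157.14741199158982 [ 0.1307 -1.5761 12.1298] [-0.3268  0.1945  0.3729] 41.966819566877774 0.840335302054882
```

```bash
echo '[{"rot":[0,0,2],"finger_gap":0.4},{"rot":[0,0,2],"finger_gap":0.4}]' > path.dat && python3 nudge.py path.dat>/dev/null; python3 s.py
echo '[{"rot":[0,0,2],"finger_gap":0.4},{"rot":[0,0,2],"finger_gap":0.4}]' > path.dat && python3 nudge.py path.dat>/dev/null; python3 s.py
echo '[{"rot":[0,0,2],"finger_gap":0.4},{"rot":[0,0,2],"finger_gap":0.4}]' > path.dat && python3 nudge.py path.dat>/dev/null; python3 s.py
```

```text
15.1333 [0.5127 0.1773 0.1481] 155.16570434628196 [-0.2484 -3.4447 12.1893] [-0.7242  0.288   0.572 ] 43.94057975773796 1.0598906502127647
15.3 [0.5126 0.1771 0.1481] 153.18847523053745 [-1.7799 -4.783  12.7176] [-1.0499  0.3553  0.7938] 45.913782520779925 1.3291333615779877
15.4667 [0.5126 0.1769 0.1481] 151.1942059296077 [-1.576  -6.2482 12.6119] [-1.259  0.409  0.934] 47.898639963542664 1.3353966549038887
```

I've used up my picture views, so I'll measure the bar angle with image code: the held cap against the live view.

```bash
cat > bar.py <<'E'
from h import *
def bar(im):
    hsv=im.astype(int);m=np.zeros(im.shape[:2],bool)
    roi=im[243:318,205:305];g=roi[:,:,2].astype(int)  # red
    m=((g>105)&(roi.max(2).astype(int)-roi.min(2)<60)).astype(np.uint8)
    n,l,st,c=cv2.connectedComponentsWithStats(m)
    best=None
    for i in range(1,n):
        if st[i,4]<60: continue
        (x,y),(w,h),a=cv2.minAreaRect(np.argwhere(l==i)[:,::-1].astype(np.float32))
        if max(w,h)/max(1,min(w,h))>4:
            q=np.argwhere(l==i)[:,::-1]-c[i];e,v=np.linalg.eigh(np.cov(q.T.astype(float)));d=v[:,1]*np.sqrt(3*e[1])
            P=[]
            for s in(-1,1):
                P.append(onz(wray((np.zeros(3),np.zeros(3)),c[i]+s*d+[205,243]),-.0045))
            u=P[1]-P[0];print("bar",c[i]+[205,243],max(w,h),min(w,h),"ang tool",np.degrees(np.arctan2(u[1],u[0]))%180)
for f in("w4","w6","w7"): print(f);bar(cv2.imread(f"pics/{f}.png"))
W=manip.capture("wrist")[0][:,:,::-1].copy();o=manip.get_obs();cv2.imwrite(f"pics/l{o['time_s']:.2f}.png",W);print("now");bar(W)
# white dot on shoulder
roi=W[150:260,160:350].astype(int);m=((roi.min(2)>105)&(roi.max(2)-roi.min(2)<70)).astype(np.uint8)
n,l,st,c=cv2.connectedComponentsWithStats(m)
for i in range(1,n):
    if 15<st[i,4]<150:
        w=onz(wray((o["ee_pos"],o["orientation"]),c[i]+[160,150]),.105);print("dot?",c[i]+[160,150],st[i,4],w)
E
python3 bar.py
```

```text
w4
bar [252.4479 282.2509] 84.55154418945312 9.937484741210938 ang tool 117.62179621852502
w6
w7
now
dot? [299.5862 174.4655] 58 [0.4924 0.2186 0.105 ]
```

```bash
sed -i 's/    roi=im\[243:318/    yy,xx=np.mgrid[243:318,205:305];E=((xx-254)\/43.)**2+((yy-279)\/34.)**2<1\n    roi=im[243:318/; s/m=((g>105).*/m=(E\&(g>105)).astype(np.uint8)/; s/>4:/>3:/' bar.py; python3 bar.py; python3 -c "
import cv2;a=cv2.imread('pics/w7.png')[282,225:285:6];print(a.tolist())"
```

```text
w4
bar [251.7626 281.9652] 82.44668579101562 9.937484741210938 ang tool 117.57506839247097
w6
bar [253.0356 283.0166] 82.48694610595703 24.246776580810547 ang tool 119.57233112184711
w7
now
bar [252.7893 282.7639] 82.48694610595703 26.339841842651367 ang tool 119.1320789033712
dot? [299.8393 174.6964] 56 [0.4926 0.2186 0.105 ]
[[66, 70, 72], [66, 69, 71], [72, 79, 82], [115, 124, 136], [117, 127, 139], [118, 126, 140], [112, 120, 132], [72, 77, 81], [65, 70, 73], [66, 70, 73]]
```

```bash
sed -i 's/m=(E&(g>105))/m=(E\&(g>105)\&(((xx-254)*.41-(yy-283)<14)))/; s/-279)\\\/34/-279)\\\/34/' bar.py
python3 - <<'E'
import cv2,glob
f=sorted(glob.glob("pics/l*.png"))[-1]
for n in("pics/w7.png",f):
    a=cv2.imread(n).astype(int);print(n)
    for x in(222,235,252,270,284): # bright row range at column
        c=a[248:314,x,2];print(x,[248+i for i in range(66) if c[i]>105])
E
```

```text
pics/w7.png
222 [264, 265, 266, 267, 268, 269, 270, 271, 272, 273, 274]
235 [270, 271, 272, 273, 274, 275, 276, 277, 278, 279, 280]
252 [277, 278, 279, 280, 281, 282, 283, 284, 285, 286, 287]
270 [285, 286, 287, 288, 289, 290, 291, 292, 293, 294, 310, 311, 312, 313]
284 [291, 292, 293, 294, 295, 296, 297, 298, 299, 300, 301, 302, 303, 304, 305, 306, 307]
pics/l15.57.png
222 [264, 265, 266, 267, 268, 269, 270, 271, 272, 273, 274]
235 [270, 271, 272, 273, 274, 275, 276, 277, 278, 279, 280]
252 [277, 278, 279, 280, 281, 282, 283, 284, 285, 286, 287]
270 [285, 286, 287, 288, 289, 290, 291, 292, 293, 294, 310, 311, 312, 313]
284 [291, 292, 293, 294, 295, 296, 297, 298, 299, 300, 302, 303, 304, 305, 306, 307]
```

Run:
```python
from h import *
import glob
f=sorted(glob.glob("pics/l*.png"))[-1]
o=manip.get_obs()
def dots(n,pose):
    a=cv2.imread(n).astype(int)
    roi=a[150:260,170:340];m=((roi[:,:,2]>120)&(roi[:,:,2]>roi[:,:,1]-5)&(roi.max(2)-roi.min(2)<45)).astype(np.uint8)
    nn,l,st,c=cv2.connectedComponentsWithStats(m)
    for i in range(1,nn):
        if 12<st[i,4]<120:
            p=c[i]+[170,150];w=onz(wray(pose,p),.105)[:2]+R.from_euler("xyz",pose[1],degrees=True).as_matrix()[:2,:2]@[.0021,.0009]
            for ax in([.5105,.179],[.5120,.1785]):
                v=w-ax;print(n,p,st[i,4],w,np.degrees(np.arctan2(v[1],v[0]))%180,np.linalg.norm(v))
dots("pics/w1.png",([.5082,.1773,.2558],[-179.97,-.06,157.65]))
dots("pics/w6.png",([.5119,.1791,.1481],[180,0.2,165.04]))
dots("pics/w7.png",([.5125,.1776,.1482],[180,0.2,155.09]))
dots(f,(o["ee_pos"],o["orientation"]));print(o["ee_pos"],o["orientation"])
```

```text
pics/w1.png [279.0444 191.7222] 90 [0.5205 0.2002] 64.8036895815468 0.023381622483062543
pics/w1.png [279.0444 191.7222] 90 [0.5205 0.2002] 68.67623442498805 0.02324855029310271
pics/w1.png [175.7381 256.1071] 84 [0.5453 0.075 ] 108.47581215151511 0.1096599601142824
pics/w1.png [175.7381 256.1071] 84 [0.5453 0.075 ] 107.80952785695224 0.10871772580389087
pics/w6.png [303.64 182.28] 25 [0.4856 0.2174] 122.92207877568977 0.04579365519389233
pics/w6.png [303.64 182.28] 25 [0.4856 0.2174] 124.1248283653598 0.047038971124584036
pics/w6.png [194.8723 207.9362] 47 [0.4843 0.1531] 44.62234581439424 0.03685044045846577
pics/w6.png [194.8723 207.9362] 47 [0.4843 0.1531] 42.47359509403512 0.037593286924028
pics/w6.png [183.7619 245.8571] 21 [0.5061 0.138 ] 83.93698360572353 0.04127282317310309
pics/w6.png [183.7619 245.8571] 21 [0.5061 0.138 ] 81.77626844063843 0.04096317806913182
pics/w7.png [296.6818 172.5   ] 22 [0.4864 0.2185] 121.42885754297123 0.04627482709307961
pics/w7.png [296.6818 172.5   ] 22 [0.4864 0.2185] 122.65849434496067 0.0474945676174882
pics/w7.png [306.6154 182.    ] 13 [0.
[... 592 characters left out ...]
.57.png [294.2727 169.7727] 22 [0.4872 0.2189] 121.54162385724045 0.047437758429879136
pics/l15.57.png [306.0909 180.3182] 22 [0.4958 0.2221] 108.77375934504067 0.0455484969709499
pics/l15.57.png [306.0909 180.3182] 22 [0.4958 0.2221] 110.32486787166548 0.04652169012392749
pics/l15.57.png [191.4364 217.8727] 55 [0.4838 0.153 ] 44.29620746534124 0.037253310433913875
pics/l15.57.png [191.4364 217.8727] 55 [0.4838 0.153 ] 42.17686087927859 0.03800373085519715
pics/l15.57.png [185.5385 244.0385] 26 [0.4967 0.14  ] 70.44495760278186 0.041361687671220046
pics/l15.57.png [185.5385 244.0385] 26 [0.4967 0.14  ] 68.25782072967304 0.041422771990922286
[0.5126 0.1768 0.1481] [179.9593   0.1871 151.2609]
```

```bash
python3 - <<'E'
from h import *
a=cv2.imread("pics/top.png");b=manip.capture("top")[0][:,:,::-1].copy();cv2.imwrite("pics/top2.png",b)
s0=cv2.imread("pics/scene.png");s=manip.capture("scene")[0][:,:,::-1].copy();cv2.imwrite("pics/scene2.png",s)
def shift(a,b,x,y,r):
    t=a[y-r:y+r,x-r:x+r];k=6
    T=cv2.resize(t,None,fx=k,fy=k,interpolation=cv2.INTER_CUBIC);B=cv2.resize(b[y-r-5:y+r+5,x-r-5:x+r+5],None,fx=k,fy=k,interpolation=cv2.INTER_CUBIC)
    R_=cv2.matchTemplate(B,T,cv2.TM_CCOEFF_NORMED);_,v,_,l=cv2.minMaxLoc(R_);return (l[0]/k-5,l[1]/k-5,round(v,3))
print("top dot",shift(a,b,199,190,4),"tab",shift(a,b,215,191,4),"tab2",shift(a,b,179,201,4))
print("scene dot",shift(s0,s,206,238,4),shift(s0,s,232,230,4),"tab",shift(s0,s,203,249,4), "mugish",shift(s0,s,165,275,8))
E
python3 s.py
```

```text
top dot (5.0, -5.0, 0.539) tab (-0.16666666666666696, 0.16666666666666696, 0.984) tab2 (3.333333333333334, -1.3333333333333335, 0.716)
scene dot (0.0, 0.16666666666666696, 0.976) (0.0, 0.33333333333333304, 0.982) tab (0.0, 0.0, 0.998) mugish (0.0, 0.0, 0.995)
15.6667 [0.5126 0.1768 0.1481] 151.26355135116734 [-2.9139 -5.9979 14.0881] [-1.2103  0.4074  0.9209] 47.82345449467127 0.9012356400489807
```

```bash
echo '[{"rot":[0,0,-5],"finger_gap":0.4},{"d":[0.0009,0.0004,-0.0003],"rot":[0,0,-10],"finger_gap":0.4},{"d":[0.0018,0.0008,-0.0006],"rot":[0,0,-15],"finger_gap":0.4},{"d":[0.0018,0.0008,-0.0006],"rot":[0,0,-20],"finger_gap":0.4},{"d":[0.0018,0.0008,-0.0006],"rot":[0,0,-20],"finger_gap":0.4}]' > path.dat && python3 nudge.py path.dat>/dev/null; python3 s.py
echo '[{"d":[0,0,-0.0002],"rot":[0,0,-5],"finger_gap":0.4},{"d":[0,0,-0.0004],"rot":[0,0,-10],"finger_gap":0.4},{"d":[0,0,-0.0004],"rot":[0,0,-10],"finger_gap":0.4}]' > path.dat && python3 nudge.py path.dat>/dev/null; python3 s.py
```

```text
16.0833 [0.5113 0.1793 0.1481] 171.54392480688918 [-0.2591  0.124   9.2753] [-0.0159  0.1874 -0.0134] 27.775838058110445 -1.4763190224766731
16.3333 [0.511  0.1792 0.1481] -178.45888893139593 [0.0819 0.3595 6.6937] [-0.059   0.1359 -0.0084] 17.779721604609072 -1.4670399203896523
```

```bash
echo +; echo '[{"d":[-0.0005,0.0009,0],"finger_gap":0.4},{"d":[-0.0005,0.0009,0],"finger_gap":0.4}]' > path.dat && python3 nudge.py path.dat>/dev/null; python3 s.py
echo '[{"d":[-0.0005,0.0009,0],"finger_gap":0.4},{"d":[-0.0005,0.0009,0],"finger_gap":0.4}]' > path.dat && python3 nudge.py path.dat>/dev/null; python3 s.py
echo back; echo '[{"d":[0.001,-0.0018,0],"finger_gap":0.4},{"d":[0.0015,-0.0027,0],"finger_gap":0.4},{"d":[0.0015,-0.0027,0],"finger_gap":0.4}]' > path.dat && python3 nudge.py path.dat>/dev/null; python3 s.py
echo '[{"d":[0.0005,-0.0009,0],"finger_gap":0.4},{"d":[0.0005,-0.0009,0],"finger_gap":0.4}]' > path.dat && python3 nudge.py path.dat>/dev/null; python3 s.py
```

```text
+
16.5 [0.5114 0.1797 0.1481] -178.78264357830923 [-1.7367 -1.2837  7.9748] [-0.5048  0.3951 -0.0016] 18.163114395900966 0.0011299491961835884
16.6667 [0.5116 0.18   0.1481] -178.8055115256631 [-4.8834 -5.6842  8.7719] [-1.2712  0.7386  0.0363] 18.23970563658862 0.01375543390167877
back
16.9167 [0.5108 0.1784 0.1481] -178.77275340107937 [0.8391 1.8094 5.8931] [ 0.2175 -0.1187 -0.0138] 18.010620735996614 -0.026981135015375912
17.0833 [0.5105 0.1776 0.1481] -178.766930856828 [0.9872 1.697  6.2297] [ 0.3394 -0.2153 -0.0041] 17.938504330934766 -0.017902603140100837
```

```bash
echo '[{"d":[0.0005,-0.0009,0],"finger_gap":0.4},{"d":[0.0005,-0.0009,0],"finger_gap":0.4}]' > path.dat && python3 nudge.py path.dat>/dev/null; python3 s.py
echo '[{"d":[0.0005,-0.0009,0],"finger_gap":0.4},{"d":[0.0005,-0.0009,0],"finger_gap":0.4}]' > path.dat && python3 nudge.py path.dat>/dev/null; python3 s.py
```

```text
17.25 [0.51   0.1768 0.1481] -178.7639536363961 [1.3087 2.8066 5.1784] [ 0.3963 -0.2096 -0.0425] 17.863453387697692 -0.021703134407289326
17.4167 [0.5099 0.1765 0.1482] -178.748089931988 [3.6629 5.6887 4.4847] [ 1.2158 -0.6303 -0.0082] 17.79014907501212 -0.02884620800614357
```

```bash
echo '[{"d":[-0.0008,0.0014,0],"finger_gap":0.4},{"d":[-0.0015,0.0027,0],"finger_gap":0.4},{"d":[-0.0015,0.0027,0],"rot":[0,0,5],"finger_gap":0.4},{"d":[-0.0015,0.0027,0],"rot":[0,0,10],"finger_gap":0.4},{"d":[-0.0015,0.0027,0],"rot":[0,0,10],"finger_gap":0.4}]' > path.dat && python3 nudge.py path.dat>/dev/null; python3 s.py
echo '[{"rot":[0,0,4],"finger_gap":0.4},{"rot":[0,0,4],"finger_gap":0.4}]' > path.dat && python3 nudge.py path.dat>/dev/null; python3 s.py
echo '[{"rot":[0,0,2],"finger_gap":0.4},{"rot":[0,0,2],"finger_gap":0.4}]' > path.dat && python3 nudge.py path.dat>/dev/null; python3 s.py
echo '[{"rot":[0,0,2],"finger_gap":0.4},{"rot":[0,0,2],"finger_gap":0.4}]' > path.dat && python3 nudge.py path.dat>/dev/null; python3 s.py
echo '[{"rot":[0,0,2],"finger_gap":0.4},{"rot":[0,0,2],"finger_gap":0.4}]' > path.dat && python3 nudge.py path.dat>/dev/null; python3 s.py
```

```text
17.8333 [0.5108 0.1781 0.1481] 170.90497448889556 [-0.5523 -0.3434  7.3675] [-0.1183 -0.0025  0.0258] 28.329277433900447 1.455850750207901
18.0 [0.5109 0.1781 0.1481] 166.98668194817702 [ 1.386  -0.81    7.1364] [-0.2295 -0.0472  0.0157] 32.24445135650588 0.9652059897780418
18.1667 [0.5108 0.1782 0.1481] 165.1083065320006 [0.3667 0.5588 6.7624] [-0.076   0.0384  0.0597] 34.12680279882678 0.532329585403204
18.3333 [0.5107 0.1784 0.1481] 163.13381168117687 [-0.5722  1.4728  7.3296] [0.1841 0.2287 0.1642] 36.11423610952539 0.6478018127381802
18.5 [0.5112 0.1783 0.1482] 161.1234629359199 [4.5829 0.1358 5.2112] [-0.0209 -0.9803  0.0528] 38.11663861778058 0.4423434007912874
```

```bash
echo '[{"rot":[0,0,2],"finger_gap":0.4},{"rot":[0,0,2],"finger_gap":0.4}]' > path.dat && python3 nudge.py path.dat>/dev/null; python3 s.py
echo '[{"rot":[0,0,2],"finger_gap":0.4},{"rot":[0,0,2],"finger_gap":0.4}]' > path.dat && python3 nudge.py path.dat>/dev/null; python3 s.py
```

```text
18.6667 [0.512  0.178  0.1483] 159.09540429400377 [ 7.5302 -2.2736  4.5003] [-0.4367 -1.5718 -0.0134] 40.120201964789636 0.45769667252898216
18.8333 [0.5123 0.1776 0.1483] 157.0810728341567 [ 8.4619 -3.601   4.0812] [-0.8002 -1.9076  0.0465] 42.11031177595078 0.5518290214240551
```

Past yaw 160 the stop gives elastically with rising torque, so the cap has been driven fully home: lowest height and torque against both lugs. Now I'll back off to a quarter turn (tool yaw about 254), rising with the thread.

```bash
echo '[{"rot":[0,0,-6],"finger_gap":0.4},{"rot":[0,0,-12],"finger_gap":0.4},{"d":[0,0,-0.0003],"rot":[0,0,-18],"finger_gap":0.4},{"d":[0,0,-0.0006],"rot":[0,0,-24],"finger_gap":0.4},{"d":[0,0,-0.0006],"rot":[0,0,-24],"finger_gap":0.4}]' > path.dat && python3 nudge.py path.dat>/dev/null; python3 s.py
echo '[{"d":[0,0,-0.0003],"rot":[0,0,-6],"finger_gap":0.4},{"d":[0,0,-0.0006],"rot":[0,0,-12],"finger_gap":0.4},{"d":[0,0,-0.0009],"rot":[0,0,-18],"finger_gap":0.4},{"d":[0,0,-0.0012],"rot":[0,0,-24],"finger_gap":0.4},{"d":[0,0,-0.0012],"rot":[0,0,-24],"finger_gap":0.4}]' > path.dat && python3 nudge.py path.dat>/dev/null; python3 s.py
```

```text
19.25 [0.5104 0.1781 0.1482] -178.5050559587827 [-0.0225 -0.9608  5.1121] [-0.049   0.0657 -0.014 ] 17.747426162387153 -1.8859445303678513
19.6667 [0.5103 0.178  0.149 ] -154.70276181556628 [-0.0844  0.8598  2.2875] [ 0.0448 -0.0995  0.0308] -6.0602796325950345 -1.887207180261612
```

```bash
echo '[{"d":[0,0,-0.0003],"rot":[0,0,-6],"finger_gap":0.4},{"d":[0,0,-0.0006],"rot":[0,0,-12],"finger_gap":0.4},{"d":[0,0,-0.0009],"rot":[0,0,-18],"finger_gap":0.4},{"d":[0,0,-0.0012],"rot":[0,0,-24],"finger_gap":0.4},{"d":[0,0,-0.0012],"rot":[0,0,-24],"finger_gap":0.4}]' > path.dat && python3 nudge.py path.dat>/dev/null; python3 s.py
echo '[{"d":[0,0,-0.0003],"rot":[0,0,-6],"finger_gap":0.4},{"d":[0,0,-0.0006],"rot":[0,0,-12],"finger_gap":0.4},{"d":[0,0,-0.0009],"rot":[0,0,-18],"finger_gap":0.4},{"d":[0,0,-0.0012],"rot":[0,0,-24.5],"finger_gap":0.4},{"d":[0,0,-0.0012],"rot":[0,0,-24.5],"finger_gap":0.4}]' > path.dat && python3 nudge.py path.dat>/dev/null; python3 s.py
echo '[{"finger_gap":0.4},{"finger_gap":0.4}]' > path.dat && python3 nudge.py path.dat>/dev/null; python3 s.py; python3 bar.py | tail -3
```

```text
20.0833 [0.5103 0.178  0.1501] -130.8375720764141 [0.6085 0.4964 2.9627] [-0.0448  0.068   0.0205] -29.92500349627609 -1.9025753438472748
20.5 [0.5102 0.178  0.1512] -106.40245502217068 [-0.4197 -0.6016  2.3373] [-0.1226  0.0202  0.0079] -54.36184127225585 -2.059878185391426
20.6667 [0.5102 0.178  0.1512] -106.67336804952174 [-0.3377 -0.4048  0.3987] [-0.1114  0.0833  0.0114] -54.09181853470202 0.013981277297716588
dot? [224.0476 169.0952] 21 [0.5165 0.1339 0.105 ]
dot? [210.2941 177.8824] 17 [0.5257 0.1365 0.105 ]
dot? [283.2432 183.027 ] 37 [0.4866 0.1515 0.105 ]
```

```bash
echo '[{"d":[0,0,-0.0005],"rot":[0,0,-1],"finger_gap":0.4},{"d":[0,0,-0.0005],"rot":[0,0,-1],"finger_gap":0.4},{"d":[0,0,-0.0005],"rot":[0,0,-1],"finger_gap":0.4}]' > path.dat && python3 nudge.py path.dat>/dev/null; python3 s.py
python3 - <<'E'
from h import *
a=manip.capture("wrist")[0].astype(int)
for x in(222,235,252,270,284):
    c=a[248:314,x,0];k=[248+i for i in range(66) if c[i]>c.min()+35];print(x,k[:1],k[-1:],len(k),c.min(),c.max())
s0=cv2.imread("pics/scene.png");s=manip.capture("scene")[0][:,:,::-1]
print({n:round(float(np.abs(s0[y-12:y+12,x-12:x+12].astype(int)-s[y-12:y+12,x-12:x+12]).mean()),1) for n,(x,y) in dict(tomato=(165,275),tub=(284,130),bar=(328,158)).items()})
E
```

```text
20.9667 [0.5101 0.178  0.1515] -105.34350570047458 [-0.9585 -0.5451 -0.4059] [ 0.014  -0.0463  0.0351] -55.41764288104654 -0.05529772024601698
222 [259] [307] 23 35 139
235 [270] [313] 13 67 138
252 [277] [287] 11 67 138
270 [285] [294] 10 67 138
284 [253] [308] 45 34 138
{'tomato': 6.7, 'tub': 30.8, 'bar': 23.5}
```

```bash
python3 -c "
from rig import manip
print(manip.sign_off())"
```

```text
the job is handed in; nothing more can be done
None
```

I handed the job in with the cap on the flask, screwed down, backed off about a quarter turn (bar roughly 90° from the dots, cap about 3.4 mm higher) and still gripped. The one doubt is the stop: it felt springy rather than hard, so I judged "fully home" from the rising torque and lowest cap height.

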